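Mains-to-inverter changeover at the splicing table

ROBOT

A 6-joint arm with a two-finger parallel gripper is mounted at the origin on the work surface. World frame = base frame: x ahead of the robot, y to its left, z up, the work surface at z = 0. Lengths are in m, angles in rad, forces in N, time in s.
With the tool pointing down it reaches from about 0.425 to 0.925 m from the base axis. Payload 12.5 kg.
Tool frame: the origin (TCP) lies at the very end of the fingers, on their centre line; the grasp point (between the pads) lies 19 mm behind it; z points along the fingers, y is the line along which they close (so a half turn about z gives the same grasp; the last joint's range is limited). The gripper opens to 85 mm and grips with 20 to 120 N. Pads are 22 mm wide; open, the fingers measure 114 mm over their backs; the gripper's body (76 mm by 85 mm) begins 54 mm behind the grasp point. The pads swing forward as they close: fully open they stand 13 mm farther back than shut.
Start: joints at [1.243, 0.491, 1.559, -0, 1.092, -0.106], TCP at [0.137, 0.61, 0.231] pointing down, gripper open.
Joint ranges: [-3.1, 3.1], [-0.84, 2.19], [0.05, 2.79], [-1.13, 4.28], [0.06, 2.93], [-2.69, 2.69]. Speed limits (rad/s): [2.22, 2.22, 2.79, 3.14, 3.14, 3.14].

INTERFACE

Orientations are given as [roll, pitch, yaw] about the fixed x, y, z axes, in that order (R = Rz(yaw) Ry(pitch) Rx(roll)).
In Python, from plant import bot gives the robot as it stands.
- The arm moves only by the shell command python3 -m crank 'ROWS' [FORCE]. ROWS is JSON, a list of rows, each a list of 5 numbers: the opening, from 0 (shut) to 1 (fully open), then the shift along the tool's x, y, z each as a share of 100 mm, from -1 to 1, then the turn about the tool's z as a share of 2 pi rad, from -1 to 1. A call has 1 to 5 rows; each row is the pose to reach, as a shift and turn from the pose commanded when the call began, along the tool's axes at that moment, turning the shorter way round; what a row does not reach only later rows make up. A row lasts 1/12 s, in which the tool goes at most 41.7 mm and 7.16 degrees, less where a joint would pass 70% of its speed; a pose out of reach is approached as far as the arm can. A call with a number of a shift or a turn outside -1 to 1 is refused whole. A call with a gripper value outside its range is refused whole. The fingers move at their own pace and stop on an object; FORCE is the grip in N (left out, the last holds). Time passes only in rows, so rows that repeat a pose let the fingers close. It gives the time, the measured TCP pose, the force, the opening and the grip force at its end, in the units of the state.
- bot.sense(): the state, without advancing time (a new reading comes with each control period).
- bot.camera(name): name is "scene" or "side" or "wrist"; returns a dict with "img" (420x560x3 uint8, red, green, blue), "depth" (420x560 float32, m along the optical axis (not along the pixel's ray), 0 where there is no reading), "K" (3x3 intrinsics, pixels), "position" and "attitude" of the camera in the world. Camera axes: x right, y up, looking along -z (the intrinsics and any distortion apply to the point x, -y, -z); pixel columns grow to the right and rows downward; lengths in m; the calibration is good to about 2 mm. A picture is of the moment at which its call begins.
- bot.finish_job(): hands the job in; it is judged then, once.
The state is a dict: "time": time; "qpos": joint angles; "dq": joint speeds; "joint_torque": joint torques, N m; "tool_pos": TCP position; "tcp_rot": TCP orientation; "force": force on the tool from outside, world axes, zero at the start; "torque": the same for the moment, N m; "width": finger opening in m; "grasp_force": force on a finger pad.
Only numpy, scipy, OpenCV 4.12 (cv2) and the standard library are available. Lean on these libraries where they do the work, as an engineer would, in place of code of your own. Each camera call takes 0.05 s, during which the arm holds its last target. There are 200 camera calls.

TASK

Change the splicing table's supply from mains (orange side) to inverter (green side). First lift the steel film core off the selector plate, where it blocks the lever, and stand it gently upright in the free part of the blue tray beside the other core; then work the red knob through its zigzag slot to the centre off position, midway along the cross slot, let it rest there for a good two seconds, and carry on to the far end of the green side. Leave everything else on the table where it is.

Things in the scene. Friction and masses are not known exactly. Their poses are not given: they have to be found in the camera images.
- selector: Fixed black box 110 x 170 mm with an aluminium gate plate, plate top 55 mm above the origin (centre of the underside; z up). A Z slot 16 mm wide in the plate: mains leg (orange strip) at x = -16 mm, y -58 to +8; cross leg at y = 0, x -24 to +24, white marks beside it; inverter leg (green strip) at x = +16 mm, y -8 to +58.
- off (a point): Fixed point: where the middle of the knob is at centre off, halfway along the cross leg, 85.5 mm above the selector's underside. The 10 mm stem has 3 mm of play either way in the slot, whose edges really stop it.
- inverter_end (a point): Fixed point: where the middle of the knob is when it is fully home at the far end of the inverter leg (selector x +16, y +48 mm).
- knob (a point): Middle of the red round upright knob, 26 mm diameter, 33 mm tall, on a 10 mm stem out of the slot; 85.5 mm above the selector's underside; knob bottom 14 mm and top 47 mm above the plate. It slides level, without tilting, and stays where it is left (about 1.5 N of friction each way).
- throw (a joint): Position of the knob along the selector's +y, in m: mains end about -0.048 (starts between there and -0.036), cross slot and centre off 0, inverter end stop +0.048.
- shift (a joint): Position of the knob along the selector's +x, in m: about -0.016 in the mains leg, 0 at centre off (middle of the cross slot), +0.016 in the inverter leg; stops at -0.018 and +0.018.
- core: The loose steel film core to clear away: upright tube 50 mm outer diameter, 25 mm bore, 35 mm tall, 0.15 to 0.31 kg. Origin: centre of its underside, z along its axis. It starts standing on the selector plate over the inverter leg.
- spare: A second core, the same in size and shape, standing somewhere along the tray; stays there. Origin: centre of its underside.
- tray: Fixed blue open tray 90 x 220 mm outside, rim 10 mm above the table, walls and floor 5 mm thick (inside 80 x 210 mm), long side along its y. Origin: centre of the underside. It stands left or right of the selector, the splicer on the other side.
- splicer: Fixed chrome tape splicer, 110 x 150 mm, 75 mm tall with its lid down, the lid standing open by some angle and then up to 140 mm tall. Origin: centre of the underside. Not to be used.
- pencil: Red grease pencil lying along its x, 170 mm long, 10 mm thick, origin mid-length at the table. Leave alone.
- loupe: Brass loupe, 44 mm diameter, 48 mm tall, upright, origin under its centre. Leave alone.
- hub: Squat black bakelite reel hub, 70 mm diameter, 30 mm tall, origin under its centre. Leave alone.
- tape: Roll of clear splicing tape, 56 mm diameter, 18 mm tall, lying flat, origin under its centre. Leave alone.
- cleaner: Amber bottle, 44 mm diameter, 120 mm tall, origin under its centre. Leave alone. At the back (x above 0.78 m) and the table's sides (y beyond 0.5 m either way, x above 0.5 m) stands fixed equipment up to 220 mm tall; near the robot (x below 0.38 m) lie low fixed things, under 40 mm.

How it is judged:
By the outcome, as a careful person would: the job done as asked, in the order asked, and still so for the second after the job is handed in, with the robot touching nothing.
It also fails if it takes over 64 s, if anything falls off the work surface, if the arm or the gripper's body presses on something with over 40 N, if the wrist force passes 120 N, or if a joint passes its speed limit or range.

## Working session

There is one attempt and no reset: what is moved stays moved. The work goes in short steps, Python scripts to look and compute and a shell command to move; the robot and the scene stay as the last step left them, time stands still between calls to the robot, and variables do not carry over. Pictures are saved under pics/ and viewed, at most 10 in all, crops included, and the job is handed in when it is done.

```bash
ls; mkdir -p pics; cat > h.py <<'E'
import numpy as np, cv2
from plant import bot
from scipy.spatial.transform import Rotation as R
def cam(n):
    c=bot.camera(n); return c
def att(c):
    a=np.array(c["attitude"],float)
    return a if a.shape==(3,3) else R.from_euler('xyz',a).as_matrix()
def rays(c,uv):
    K=np.array(c["K"]); uv=np.atleast_2d(uv).astype(float)
    d=np.c_[(uv[:,0]-K[0,2])/K[0,0],-(uv[:,1]-K[1,2])/K[1,1],-np.ones(len(uv))]
    return d@att(c).T
def plane(c,uv,z):
    d=rays(c,uv);p=np.array(c["position"])
    return p+d*((z-p[2])/d[:,2])[:,None]
def cloud(c):
    h,w=c["depth"].shape
    v,u=np.mgrid[:h,:w]
    return (np.array(c["position"])+rays(c,np.c_[u.ravel(),v.ravel()])*c["depth"].reshape(-1,1)).reshape(h,w,3)
def save(c,n): cv2.imwrite('pics/'+n,c["img"][:,:,::-1])
E
python3 - <<'E'
from h import *
ims=[]
for n in("scene","side"):
    c=cam(n);save(c,n+'1.png');print(n,{k:v for k,v in c.items() if k not in("img","depth")})
print(bot.sense())
E
```

```text
pics
scene {'K': array([[385.96314314,   0.        , 279.83378478],
       [  0.        , 385.96314314, 212.94772661],
       [  0.        ,   0.        ,   1.        ]]), 'position': array([ 1.24744445, -0.14168497,  0.68088139]), 'attitude': array([0.82223854, 0.01800428, 1.32889488])}
side {'K': array([[423.94293836,   0.        , 281.73603949],
       [  0.        , 423.94293836, 211.23675287],
       [  0.        ,   0.        ,   1.        ]]), 'position': array([ 0.4151229 , -0.77327627,  0.80394377]), 'attitude': array([ 0.82118208,  0.00907068, -0.26435557])}
{'time': 0.1, 'qpos': array([ 1.24338775e+00,  4.91500361e-01,  1.55939297e+00, -1.34063019e-05,
        1.09171653e+00, -1.05631934e-01]), 'dq': array([-0.00077091, -0.00320248, -0.00142418,  0.0016965 , -0.00078916,
       -0.00137841]), 'joint_torque': array([ 2.88946248e-03, -6.19447088e+01, -2.62024409e+01, -1.21656531e-04,
        2.84667352e-03, -1.50133866e-05]), 'tool_pos': array([0.13741095, 0.60949743, 0.23078397]), 'tcp_rot': array([-3.14057986e+00, -9.54257503e-05,  2.91982215e+00]), 'force': array([-0.98138454, -0.86935616, -0.64669938]), 'torque': array([-0.05270484,  0.0136228 ,  0.01106386]), 'grasp_force': 0.0, 'width': 0.08530824905664096}
```

View pics/scene1.png

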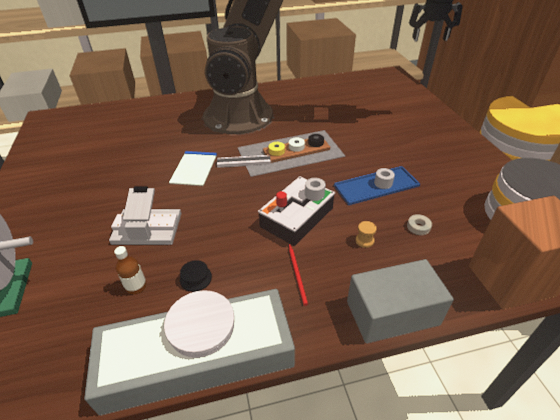

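View pics/side1.png

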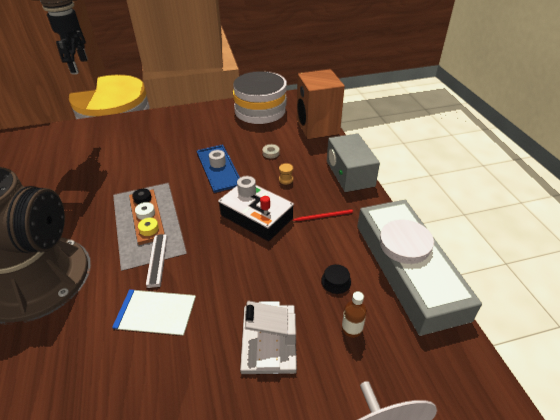

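The scene view shows the selector at about (297,207), the knob at (281,200), the core on it at (315,188), and the tray at (377,185) with the spare at (384,178). The side view shows the same objects at (256,207), (265,203), (247,186), (218,167) and (217,158).

```bash
cat > m.py <<'E'
from h import *
import sys
for n,box in(("scene",(240,160,440,250)),("side",(180,130,310,250))):
    c=cam(n);P=cloud(c);im=c["img"];hsv=cv2.cvtColor(im,cv2.COLOR_RGB2HSV);print(n)
    roi=np.zeros(im.shape[:2],bool);roi[box[1]:box[3],box[0]:box[2]]=1
    roi&=c["depth"]>0
    H,S,V=hsv[...,0].astype(int),hsv[...,1],hsv[...,2]
    def lab(m,nm):
        q=P[m];
        print(nm,m.sum(),q.mean(0).round(4) if len(q) else '',(cv2.minAreaRect(q[:,:2].astype(np.float32)*1000) if len(q)>4 else ''), 'z',np.percentile(q[:,2],[2,50,98]).round(3) if len(q) else '')
    lab(roi&(H>100)&(H<125)&(S>140)&(P[...,2]<.03),'tray')
    lab(roi&((H<6)|(H>174))&(S>160)&(V>90)&(P[...,2]>.06),'knob')
    lab(roi&((H<6)|(H>174))&(S>160)&(V>90)&(P[...,2]>.098),'knobtop')
    lab(roi&(H>7)&(H<20)&(S>170)&(V>140)&(abs(P[...,2]-.055)<.008),'orange')
    lab(roi&(H>45)&(H<85)&(S>120)&(abs(P[...,2]-.055)<.008),'green')
    lab(roi&(S<90)&(abs(P[...,2]-.09)<.006),'coretop')
    lab(roi&(S<90)&(abs(P[...,2]-.04)<.006)&(P[...,1]>.1),'sparetop')
    lab(roi&(abs(P[...,2]-.055)<.006),'plate')
E
python3 m.py
```

```text
scene
tray 967 [0.5009 0.2997 0.0073] ((494.2922058105469, 304.8857116699219), (91.72671508789062, 217.6532745361328), 5.596376419067383) z [0.004 0.007 0.013]
knob 136 [0.5832 0.0141 0.093 ] ((579.2010498046875, 13.47220230102539), (24.414745330810547, 20.065078735351562), 46.0150260925293) z [0.073 0.096 0.104]
knobtop 62 [0.5797 0.014  0.1022] ((578.4330444335938, 13.612361907958984), (23.54283905029297, 18.67226219177246), 46.37332534790039) z [0.099 0.102 0.105]
orange 66 [ 0.5651 -0.0097  0.0568] ((562.9589233398438, -6.2497100830078125), (13.749844551086426, 47.957454681396484), 38.36473083496094) z [0.055 0.057 0.059]
green 31 [0.564  0.124  0.0569] ((562.5558471679688, 122.99498748779297), (12.529882431030273, 52.26346206665039), 35.78157424926758) z [0.055 0.057 0.059]
coretop 207 [0.5496 0.1067 0.0903] ((546.981201171875, 107.46952819824219), (46.40855026245117, 51.17536926269531), 73.04793548583984) z [0.085 0.091 0.094]
sparetop 225 [0.5162 0.2764 0.0402] ((534.7042846679688, 221.68692016601562), (48.079341888427734, 271.01348876953125), 20.521209716796875) z [0.034 0.04
[... 719 characters left out ...]
.87416076660156, 53.90858459472656), 60.39242172241211) z [0.048 0.055 0.058]
green 12 [0.5767 0.1081 0.0549] ((577.5972900390625, 107.771240234375), (17.247486114501953, 8.22461223602295), 76.931396484375) z [0.053 0.054 0.058]
coretop 168 [0.5461 0.1037 0.0891] ((544.24951171875, 71.86195373535156), (116.98477172851562, 46.76835632324219), 87.11576843261719) z [0.085 0.089 0.092]
sparetop 123 [0.4946 0.3227 0.0391] ((495.7176513671875, 325.13812255859375), (52.37200164794922, 46.436485290527344), 80.21826171875) z [0.034 0.039 0.043]
plate 1518 [0.562  0.0474 0.0545] ((611.2471923828125, 100.09397888183594), (246.10617065429688, 172.64776611328125), 38.54255294799805) z [0.05  0.055 0.058]
```

```bash

python3 -m crank '[[1,-0.4,-0.31,0,0],[1,-0.7,-0.55,0,0],[1,-1,-0.785,0,0],[1,-1,-0.785,0,0]]' 
python3 -m crank '[[1,-0.33,-0.26,0,0],[1,-0.66,-0.52,0,0],[1,-1,-0.785,0,0]]' 
python3 -m crank '[[1,-0.33,-0.26,0,0],[1,-0.66,-0.52,0,0],[1,-1,-0.785,0,0]]' 
python3 -m crank '[[1,-0.33,-0.26,0,0],[1,-0.66,-0.52,0,0],[1,-1,-0.785,0,0]]' 
python3 -m crank '[[1,-0.33,-0.26,0,0],[1,-0.66,-0.52,0,0],[1,-1,-0.785,0,0],[1,-1,-0.785,0,0],[1,-1,-0.785,0,0]]' 
python3 -m crank '[[1,-0.1,-0.08,0,0.051],[1,-0.1,-0.08,0,0.051],[1,-0.1,-0.08,0,0.051],[1,-0.1,-0.08,0,0.051],[1,-0.1,-0.08,0,0.051]]' 
python3 - <<'E'
from h import *
c=cam("wrist");save(c,"w1.png");print(c["position"],c["attitude"],c["K"][0,0]);s=bot.sense();print(s["tool_pos"],s["tcp_rot"],s["time"])
E
```

```text
time: 0.53
tool_pos: [0.2205, 0.5071, 0.2312]
tcp_rot: [-3.14, 0.0, 2.917]
force: [0.6, 0.2, 0.7]
width: 0.0853
grasp_force: 0.0
time: 0.78
tool_pos: [0.2971, 0.413, 0.2313]
tcp_rot: [3.141, 0.0, 2.921]
force: [1.3, 0.3, -0.4]
width: 0.0854
grasp_force: 0.0
time: 1.03
tool_pos: [0.3764, 0.3157, 0.2314]
tcp_rot: [3.141, 0.0, 2.92]
force: [1.3, 1.4, -0.2]
width: 0.0858
grasp_force: 0.0
time: 1.28
tool_pos: [0.4555, 0.2186, 0.2314]
tcp_rot: [3.141, 0.0, 2.92]
force: [2.0, 0.3, 0.1]
width: 0.0855
grasp_force: 0.0
time: 1.7
tool_pos: [0.5358, 0.1201, 0.2308]
tcp_rot: [-3.142, -0.001, 2.916]
force: [-0.3, 0.3, -0.9]
width: 0.0855
grasp_force: 0.0
time: 2.12
tool_pos: [0.5422, 0.1128, 0.2313]
tcp_rot: [3.142, -0.0, 2.603]
force: [-0.9, -0.3, -0.2]
width: 0.0854
grasp_force: 0.0
[0.484815   0.14619586 0.37395105] [-2.66099905e-01  7.15404695e-04  1.03209609e+00] 295.1537999999034
[0.54228127 0.11269184 0.23135633] [ 3.14151337e+00 -2.09233370e-04  2.60332781e+00] 2.1667
```

View pics/w1.png

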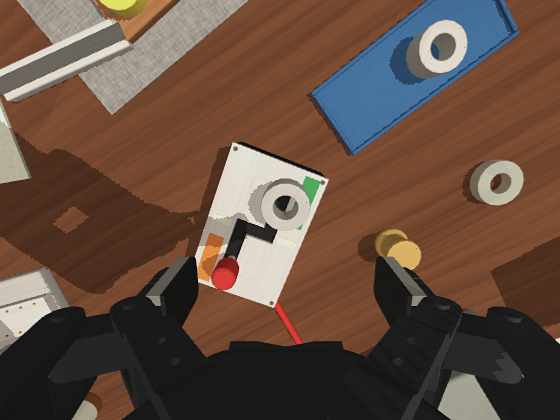

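The wrist view shows the core at (287,207), the knob at (225,274), the plate corners at (236,143), (327,180) and (272,306), the spare at (440,48), and the tray's near corners at (312,95) and (352,153).

```bash
python3 - <<'E'
from h import *
c=cam("wrist");P=cloud(c);im=c["img"];hsv=cv2.cvtColor(im,cv2.COLOR_RGB2HSV);H,S,V=[hsv[...,i].astype(int) for i in range(3)]
Z=P[...,2];vv,uu=np.mgrid[:420,:560]
def box(a,b,d,e): return (uu>a)&(uu<d)&(vv>b)&(vv<e)
m=box(170,120,350,320)&(abs(Z-.055)<.008)
def rect(m,z,n):
    uv=np.c_[uu[m],vv[m]];q=plane(c,uv,z)[:,:2]*1000
    print(n,m.sum(),cv2.minAreaRect(q.astype(np.float32)),'zmed',np.median(Z[m]).round(4))
def circ(m,z,n):
    m=cv2.morphologyEx(m.astype(np.uint8),cv2.MORPH_OPEN,np.ones((3,3)))>0
    uv=np.c_[uu[m],vv[m]];q=plane(c,uv,z)[:,:2]*1000
    print(n,m.sum(),cv2.minEnclosingCircle(q.astype(np.float32)),'zmed',np.median(Z[m]).round(4))
rect(m,.055,'plate')
for n,b,z in(('core',box(240,160,330,250),.09),('spare',box(390,0,490,100),.04)):
    circ(b&(abs(Z-z)<.005),z,n)
circ(box(190,240,260,300)&((H<6)|(H>174))&(S>150)&(abs(Z-.102)<.005),.102,'knob')
rect(box(190,220,240,290)&(H>7)&(H<20)&(S>150)&(abs(Z-.055)<.006)&(V>120),.055,'orange')
b=box(290,0,540,170)&(H>100)&(H<125)&(S>120); rect(b,.008,'tray')
q=P[box(150,120,260,330)|box(230,130,340,200)]
E
```

```text
plate 11196 ((560.69140625, 59.11073303222656), (109.95443725585938, 170.94723510742188), 37.949520111083984) zmed 0.055
core 1425 ((546.87841796875, 107.98609924316406), 24.870635986328125) zmed 0.0899
spare 1638 ((495.6915283203125, 324.19635009765625), 25.489999771118164) zmed 0.0396
knob 429 ((576.394287109375, 17.22722816467285), 12.99920654296875) zmed 0.1016
orange 670 ((560.9346923828125, -4.072906494140625), (17.424121856689453, 58.917240142822266), 38.16215133666992) zmed 0.0555
tray 12591 ((494.9755554199219, 306.1309814453125), (89.35160827636719, 220.8712921142578), 6.253494739532471) zmed 0.0051
```

```bash

python3 -m crank '[[1,-0.064,-0.017,0.2,-0.103],[1,-0.064,-0.017,0.4,-0.103],[1,-0.064,-0.017,0.6,-0.103],[1,-0.064,-0.017,0.8,-0.103],[1,-0.064,-0.017,0.8,-0.103]]' 
python3 -m crank '[[1,0,0,0,0],[1,0,0,0,0]]'
python3 - <<'E'
from h import *
s=bot.sense();y=s["tcp_rot"][2];d=np.array([.5469,.1080])-s["tool_pos"][:2];c,n=np.cos(y),np.sin(y)
print(s["tool_pos"],np.degrees(y),"dx,dy",d@[c,n],d@[n,-c],s["time"])
E
```

```text
time: 2.63
tool_pos: [0.5458, 0.1073, 0.148]
tcp_rot: [3.141, -0.005, -3.05]
force: [-0.4, 0.1, 0.3]
width: 0.085
grasp_force: 0.0
time: 2.8
tool_pos: [0.5475, 0.1073, 0.1515]
tcp_rot: [3.141, 0.0, -3.061]
force: [0.0, -0.8, -0.3]
width: 0.0854
grasp_force: 0.0
[0.54749553 0.10732871 0.15146342] -175.40232526165866 dx,dy 0.0005398054796768834 0.0007168708831490603 2.8
```

```bash

python3 -m crank '[[1,0,0,0.3,-0.004],[1,0,0,0.6,-0.004],[1,0,0,0.8,-0.004],[1,0,0,0.93,-0.004],[1,0,0,0.93,-0.004]]' 
python3 -m crank '[[0.4,0,0,0,0],[0.4,0,0,0,0],[0.4,0,0,0,0],[0.4,0,0,0,0],[0.4,0,0,0,0]]' 40
python3 -m crank '[[0.4,0,0,0,0],[0.4,0,0,0,0],[0.4,0,0,0,0]]'
python3 - <<'E'
from h import *
c=cam("side");cv2.imwrite('pics/g1.png',cv2.resize(c["img"][100:260,160:340,::-1],None,fx=4,fy=3.7)[:600])
E
```

```text
time: 3.22
tool_pos: [0.5467, 0.1071, 0.0566]
tcp_rot: [3.141, -0.003, -3.037]
force: [-0.9, -0.5, 0.1]
width: 0.0855
grasp_force: 0.0
time: 3.63
tool_pos: [0.5481, 0.1072, 0.06]
tcp_rot: [3.141, 0.003, -3.034]
force: [-2.0, 1.3, 7.2]
width: 0.0492
grasp_force: 40.5
time: 3.88
tool_pos: [0.5481, 0.1072, 0.06]
tcp_rot: [3.141, 0.003, -3.035]
force: [-0.7, 0.3, 7.9]
width: 0.0491
grasp_force: 40.5
```

View pics/g1.png

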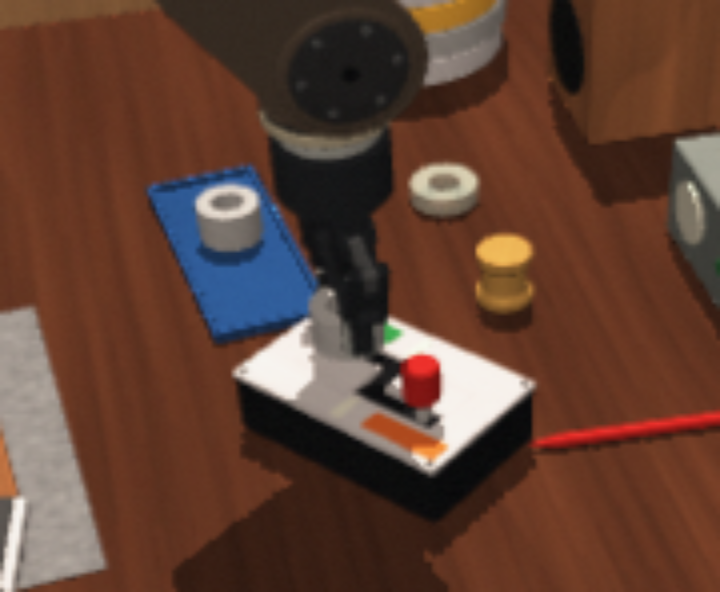

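The side view shows the fingers around the core at about (335,320), the pads on it and the knob untouched at (422,380).

```bash

python3 -m crank '[[0.4,0,0,-0.1,0],[0.4,0,0,-0.3,0],[0.4,0,0,-0.5,0],[0.4,0,0,-0.6,0],[0.4,0,0,-0.6,0]]' 
python3 -m crank '[[0.4,0.06,0.25,0,0],[0.4,0.12,0.5,0,0],[0.4,0.16,0.74,0,0],[0.4,0.16,0.74,0,0]]'
python3 -m crank '[[0.4,0.05,0.25,0,0],[0.4,0.1,0.5,0,0],[0.4,0.155,0.734,0,0],[0.4,0.155,0.734,0,0],[0.4,0.155,0.734,0,0]]'
python3 -m crank '[[0.4,0,0,0.15,0],[0.4,0,0,0.3,0],[0.4,0,0,0.5,0],[0.4,0,0,0.5,0],[0.4,0,0,0.5,0]]'
python3 - <<'E'
from h import *
s=bot.sense();y=s["tcp_rot"][2];d=np.array([.5011,.2504])-s["tool_pos"][:2];c,n=np.cos(y),np.sin(y)
print(s["tool_pos"],"dx,dy",d@[c,n],d@[n,-c],s["width"],s["force"])
c=cam("scene");save(c,'g2.png');cv2.imwrite('pics/g2.png',cv2.resize(c["img"][110:260,280:460,::-1],None,fx=4,fy=4))
E
```

```text
time: 4.35
tool_pos: [0.5484, 0.1071, 0.121]
tcp_rot: [-3.142, 0.004, -3.034]
force: [0.7, 1.4, -3.4]
width: 0.0494
grasp_force: 42.3
time: 4.68
tool_pos: [0.522, 0.1817, 0.1177]
tcp_rot: [3.141, -0.001, -3.032]
force: [0.2, 0.1, -3.3]
width: 0.049
grasp_force: 42.4
time: 5.1
tool_pos: [0.4996, 0.2508, 0.1177]
tcp_rot: [-3.141, -0.001, -3.032]
force: [0.5, -0.3, -2.8]
width: 0.0492
grasp_force: 42.6
time: 5.52
tool_pos: [0.5001, 0.2492, 0.0676]
tcp_rot: [-3.141, -0.002, -3.035]
force: [0.2, 1.0, -1.6]
width: 0.0492
grasp_force: 42.8
[0.50008844 0.24924762 0.06763562] dx,dy -0.0011288585741743178 0.0010377431059236393 0.049210783717916776 [ 0.20738757  1.00653355 -1.59478381]
```

View pics/g2.png

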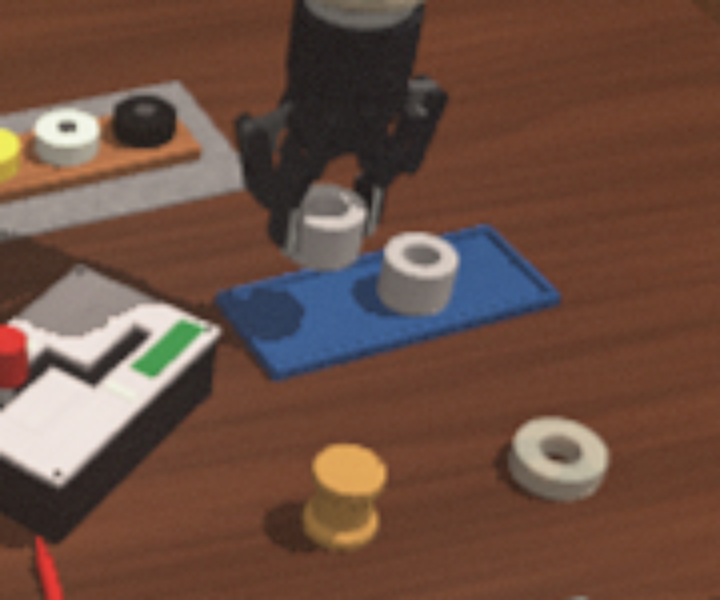

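The core hangs upright in the fingers at about (330,228), over the free end of the tray. The spare stands at (418,272).

```bash

python3 -m crank '[[0.4,-0.01,0.01,0.2,0],[0.4,-0.01,0.01,0.36,0],[0.4,-0.01,0.01,0.48,0],[0.4,-0.01,0.01,0.53,0],[0.4,-0.01,0.01,0.53,0]]'
python3 -m crank '[[0.4,0,0,0.01,0],[0.4,0,0,0.02,0],[0.4,0,0,0.02,0]]'
python3 -m crank '[[0.4,0,0,0.01,0],[0.4,0,0,0.02,0],[0.4,0,0,0.02,0]]'
```

```text
time: 5.98
tool_pos: [0.5011, 0.2511, 0.0149]
tcp_rot: [-3.141, -0.001, -3.034]
force: [-0.8, -1.0, -3.0]
width: 0.0491
grasp_force: 42.7
time: 6.23
tool_pos: [0.5014, 0.2514, 0.0139]
tcp_rot: [3.141, 0.001, -3.034]
force: [0.7, 0.2, -2.3]
width: 0.0494
grasp_force: 42.8
time: 6.48
tool_pos: [0.5012, 0.2513, 0.0114]
tcp_rot: [3.141, 0.0, -3.034]
force: [0.1, -0.3, -2.3]
width: 0.0493
grasp_force: 42.8
```

```bash

python3 -m crank '[[0.4,0,0,0.005,0],[0.4,0,0,0.01,0],[0.4,0,0,0.01,0]]'
python3 -m crank '[[0.4,0,0,0.005,0],[0.4,0,0,0.01,0],[0.4,0,0,0.01,0]]'
```

```text
time: 6.73
tool_pos: [0.5011, 0.2513, 0.0102]
tcp_rot: [3.142, -0.0, -3.034]
force: [0.1, -0.3, -2.7]
width: 0.0493
grasp_force: 42.8
time: 6.98
tool_pos: [0.5011, 0.2513, 0.01]
tcp_rot: [3.141, 0.0, -3.034]
force: [-3.3, -1.6, 8.2]
width: 0.0492
grasp_force: 43.7
```

```bash

python3 -m crank '[[0.6,0,0,0,0],[0.65,0,0,0,0],[0.7,0,0,0,0],[0.7,0,0,0,0],[0.7,0,0,0,0]]' 20
python3 -m crank '[[0.7,0,0,-0.1,0],[0.7,0,0,-0.25,0],[0.7,0,0,-0.5,0],[0.7,0,0,-0.8,0],[0.7,0,0,-1,0]]'
python3 -m crank '[[0.7,0,0,-0.2,0],[0.7,0,0,-0.4,0],[0.7,0,0,-0.4,0]]'
python3 - <<'E'
from h import *
s=bot.sense();print(s["tool_pos"],s["tcp_rot"])
c=cam("scene");P=cloud(c)[110:260,280:460];q=P[(abs(P[...,2]-.04)<.004)&(P[...,1]>.2)&(abs(P[...,0]-.5)<.04)]
for n,k in(("near",q[:,1]<.29),("spare",q[:,1]>=.29)): print(n,cv2.minEnclosingCircle((q[k][:,:2]*1000).astype(np.float32)),np.median(q[k][:,2]))
cv2.imwrite('pics/g3.png',cv2.resize(c["img"][110:260,280:460,::-1],None,fx=4,fy=4))
E
```

```text
time: 7.4
tool_pos: [0.5012, 0.2513, 0.0093]
tcp_rot: [3.142, 0.0, -3.034]
force: [0.6, 0.0, -0.8]
width: 0.0594
grasp_force: 0.0
time: 7.82
tool_pos: [0.5014, 0.2514, 0.1121]
tcp_rot: [3.141, 0.002, -3.034]
force: [0.4, 0.3, 0.3]
width: 0.0598
grasp_force: 0.0
time: 8.07
tool_pos: [0.5023, 0.2518, 0.1536]
tcp_rot: [3.14, 0.006, -3.034]
force: [0.2, 0.1, 0.4]
width: 0.0595
grasp_force: 0.0
[0.50230483 0.25177017 0.15357548] [ 3.14012705  0.0057803  -3.03359235]
near ((499.68853759765625, 248.13775634765625), 26.793210983276367) 0.04102892568576144
spare ((493.6911926269531, 326.3226013183594), 27.209760665893555) 0.04114676859219102
```

View pics/g3.png

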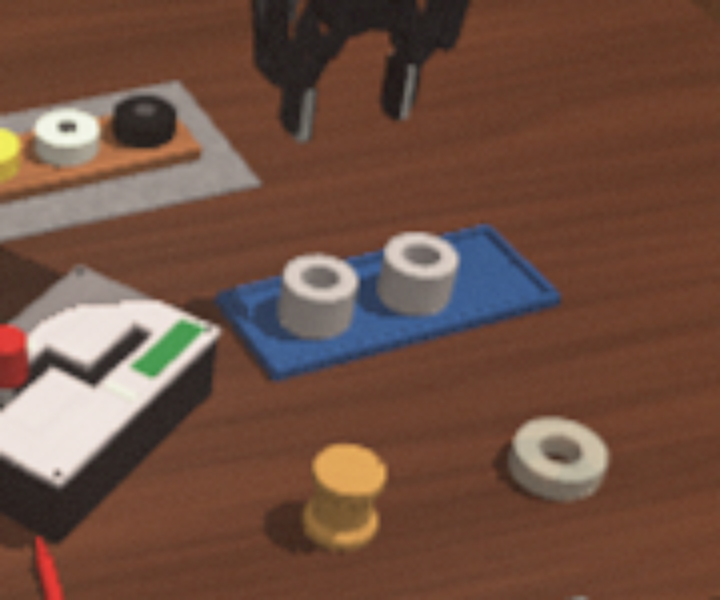

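The core stands upright in the tray at (318,295), beside the spare at (418,272), clear of the walls. On to the knob.

```bash

python3 -m crank '[[0.7,-0.05,-0.25,0,0],[0.7,-0.1,-0.55,0,0],[0.7,-0.161,-0.804,0,0]]'
python3 -m crank '[[0.7,-0.08,-0.4,0,0],[0.7,-0.161,-0.804,0,0]]'
python3 -m crank '[[0.7,-0.08,-0.4,0,0],[0.7,-0.161,-0.804,0,0],[0.7,-0.161,-0.804,0,0]]'
python3 -m crank '[[0.7,0,0,0,0.1],[0.7,0,0,0,0.1],[0.7,0,0,0,0.1],[0.7,0,0,0,0.1],[0.7,0,0,0,0.1]]'
python3 -m crank '[[0.7,0,0,0,0.062],[0.7,0,0,0,0.062],[0.7,0,0,0,0.062],[0.7,0,0,0,0.062],[0.7,0,0,0,0.062]]'
cat > k.py <<'E'
from h import *
s=bot.sense();y=s["tcp_rot"][2];d=np.array([.5764,.0172])-s["tool_pos"][:2];c,n=np.cos(y),np.sin(y)
print(s["tool_pos"],"turn",(np.degrees(y)-127.95)/360,"dx,dy",d@[c,n],d@[n,-c],s["qpos"][5])
a=np.radians(37.95);e=s["tool_pos"][:2]-np.array([.5607,.0591]);print("sel xy",e@[np.cos(a),np.sin(a)],e@[-np.sin(a),np.cos(a)])
E
python3 k.py
```

```text
time: 8.37
tool_pos: [0.5253, 0.172, 0.1487]
tcp_rot: [-3.141, -0.001, -3.033]
force: [0.5, -0.5, 0.3]
width: 0.0597
grasp_force: 0.0
time: 8.53
tool_pos: [0.5502, 0.0938, 0.1486]
tcp_rot: [3.141, -0.001, -3.032]
force: [1.2, 1.3, -0.2]
width: 0.0602
grasp_force: 0.0
time: 8.78
tool_pos: [0.5766, 0.0108, 0.1485]
tcp_rot: [-3.141, 0.0, -3.038]
force: [-0.9, 0.8, -0.2]
width: 0.0599
grasp_force: 0.0
time: 9.2
tool_pos: [0.5746, 0.0167, 0.1484]
tcp_rot: [-3.141, -0.001, 2.618]
force: [0.5, 0.4, -0.5]
width: 0.0598
grasp_force: 0.0
time: 9.62
tool_pos: [0.5748, 0.0167, 0.1487]
tcp_rot: [-3.141, -0.001, 2.238]
force: [-0.5, 0.3, -0.7]
width: 0.0597
grasp_force: 0.0
[0.5747832  0.01673642 0.14871532] turn 0.0006931822952794104 dx,dy -0.0006355247525198422 0.0015572613211088206 -0.7525796149692304
sel xy -0.014947207967973278 -0.04206649826313942
```

```bash

python3 -m crank '[[0.7,0,0.01,0.3,0],[0.7,0,0.01,0.55,0],[0.7,0,0.01,0.7,0],[0.7,0,0.01,0.785,0],[0.7,0,0.01,0.785,0]]'
python3 -m crank '[[0.5,0,0,0,0],[0.35,0,0,0,0],[0.2,0,0,0,0],[0.2,0,0,0,0],[0.2,0,0,0,0]]' 25
python3 -m crank '[[0.2,0,0,0,0],[0.2,0,0,0,0],[0.2,0,0,0,0]]'
python3 k.py
```

```text
time: 10.03
tool_pos: [0.5751, 0.0173, 0.069]
tcp_rot: [-3.139, -0.002, 2.238]
force: [-0.5, 0.6, -0.6]
width: 0.0595
grasp_force: 0.0
time: 10.45
tool_pos: [0.5765, 0.0173, 0.0719]
tcp_rot: [3.14, 0.001, 2.235]
force: [-1.3, -0.4, 8.7]
width: 0.025
grasp_force: 24.8
time: 10.7
tool_pos: [0.5765, 0.0173, 0.0719]
tcp_rot: [3.14, 0.001, 2.235]
force: [-0.1, 0.3, 7.0]
width: 0.0255
grasp_force: 24.8
[0.57649746 0.01730128 0.07192725] turn 0.00032744816920065033 dx,dy -1.9644285613680632e-05 -0.00013917513162550255 -0.7490961876934584
sel xy -0.013248059045250608 -0.04267530393938013
```

```bash

python3 -m crank '[[0.2,0.08,-0.02,0,0],[0.2,0.18,-0.02,0,0],[0.2,0.28,-0.02,0,0],[0.2,0.36,-0.02,0,0],[0.2,0.427,-0.02,0,0]]'
python3 -m crank '[[0.2,0,0,0,0],[0.2,0,0,0,0]]'
python3 k.py
```

```text
time: 11.12
tool_pos: [0.5484, 0.0502, 0.0719]
tcp_rot: [3.139, 0.002, 2.235]
force: [2.1, -1.3, 6.6]
width: 0.0252
grasp_force: 24.9
time: 11.28
tool_pos: [0.5482, 0.0503, 0.0719]
tcp_rot: [3.14, 0.001, 2.236]
force: [-0.5, 1.2, 8.5]
width: 0.0253
grasp_force: 25.0
[0.54817726 0.05031547 0.07186159] turn 0.0004057414838549218 dx,dy -0.04347404260432096 0.0017790128304359075 -0.6938586336360857
sel xy -0.015277030899161407 0.0007741314874713167
```

Now to the centre off position: x +15.3, y −0.8 mm.

```bash

python3 -m crank '[[0.2,-0.008,0.03,0,0],[0.2,-0.008,0.07,0,0],[0.2,-0.008,0.11,0,0],[0.2,-0.008,0.153,0,0],[0.2,-0.008,0.153,0,0]]'
python3 -m crank '[[0.2,0,0,0,0],[0.2,0,0,0,0]]'
python3 k.py
```

```text
time: 11.7
tool_pos: [0.5611, 0.059, 0.0719]
tcp_rot: [3.14, 0.001, 2.235]
force: [-0.0, 1.2, 9.5]
width: 0.025
grasp_force: 25.1
time: 11.87
tool_pos: [0.561, 0.0589, 0.0719]
tcp_rot: [3.14, 0.001, 2.235]
force: [0.8, 2.1, 8.4]
width: 0.025
grasp_force: 25.0
[0.56099369 0.05892034 0.07188949] turn 0.00033742243859518815 dx,dy -0.04234422238752544 -0.013598101873902303 -0.6775130283105109
sel xy 0.00012110444972767723 -0.00032227815377417423
```

```bash

python3 -m crank '[[0.25,0,0,0,0],[0.32,0,0,0,0],[0.4,0,0,0,0],[0.45,0,0,0,0],[0.45,0,0,0,0]]' | head -1
for i in 1 ; do 
python3 -m crank '[[0.45,0,0,0,0],[0.45,0,0,0,0],[0.45,0,0,0,0],[0.45,0,0,0,0],[0.45,0,0,0,0]]' | tail -2
python3 -m crank '[[0.45,0,0,0,0],[0.45,0,0,0,0],[0.45,0,0,0,0],[0.45,0,0,0,0],[0.45,0,0,0,0]]' | head -1
python3 -m crank '[[0.45,0,0,0,0],[0.45,0,0,0,0],[0.45,0,0,0,0],[0.45,0,0,0,0],[0.45,0,0,0,0]]' | head -1
python3 -m crank '[[0.45,0,0,0,0],[0.45,0,0,0,0],[0.45,0,0,0,0],[0.45,0,0,0,0],[0.45,0,0,0,0]]' | head -1
python3 -m crank '[[0.45,0,0,0,0],[0.45,0,0,0,0],[0.45,0,0,0,0],[0.45,0,0,0,0],[0.45,0,0,0,0]]' | head -1
python3 -m crank '[[0.45,0,0,0,0],[0.45,0,0,0,0],[0.45,0,0,0,0],[0.45,0,0,0,0],[0.45,0,0,0,0]]' | head -1
python3 -m crank '[[0.45,0,0,0,0],[0.45,0,0,0,0],[0.45,0,0,0,0],[0.45,0,0,0,0],[0.45,0,0,0,0]]' | head -1
done
python3 - <<'E'
from h import *
c=cam("side");P=cloud(c);hsv=cv2.cvtColor(c["img"],cv2.COLOR_RGB2HSV);H,S,V=[hsv[...,i].astype(int) for i in range(3)]
m=((H<6)|(H>174))&(S>150)&(V>60)&(P[...,2]>.065)&(P[...,2]<.11)&(abs(P[...,0]-.56)<.06)&(abs(P[...,1]-.06)<.06)
print(m.sum(),P[m].mean(0))
cv2.imwrite('pics/g4.png',cv2.resize(c["img"][140:260,190:330,::-1],None,fx=5,fy=5))
E
```

```text
time: 12.28
width: 0.0384
grasp_force: 0.0
time: 13.12
time: 13.53
time: 13.95
time: 14.37
time: 14.78
time: 15.2
101 [0.56302359 0.0503991  0.09192199]
```

View pics/g4.png

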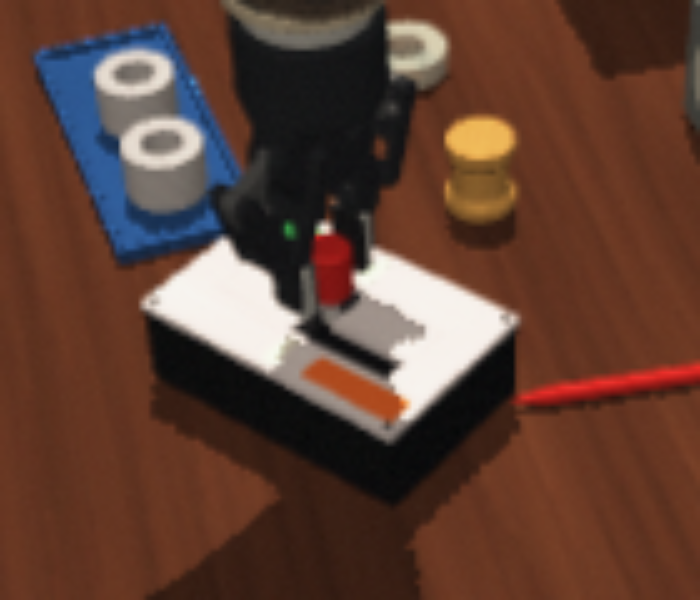

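The knob rests at (332,270), between the opened fingers and midway in the cross slot, where it has stood for about 3 s. I'll regrip and carry on.

```bash

python3 -m crank '[[0.35,0,0,0,0],[0.2,0,0,0,0],[0.2,0,0,0,0],[0.2,0,0,0,0],[0.2,0,0,0,0]]' 25
python3 -m crank '[[0.2,0,0.04,0,0],[0.2,0,0.08,0,0],[0.2,0,0.12,0,0],[0.2,0,0.158,0,0],[0.2,0,0.158,0,0]]'
python3 k.py
python3 -m crank '[[0.2,0.08,0,0,0],[0.2,0.18,0,0,0],[0.2,0.28,0,0,0],[0.2,0.36,0,0,0],[0.2,0.42,0,0,0]]'
python3 -m crank '[[0.2,0.03,0,0,0],[0.2,0.06,0,0,0],[0.2,0.06,0,0,0],[0.2,0.06,0,0,0]]'
python3 k.py
```

```text
time: 15.67
tool_pos: [0.5607, 0.0585, 0.0709]
tcp_rot: [3.141, 0.0, 2.235]
force: [0.3, 0.3, 2.6]
width: 0.0255
grasp_force: 24.6
time: 16.08
tool_pos: [0.5738, 0.0688, 0.0709]
tcp_rot: [3.141, 0.0, 2.235]
force: [1.0, 0.6, 4.8]
width: 0.025
grasp_force: 24.9
[0.57377437 0.06877558 0.07087046] turn 0.0003450954310266023 dx,dy -0.0422201138538201 -0.02973880406323201 -0.6598243238836834
sel xy 0.016259994949074433 -0.00041073736507798823
time: 16.5
tool_pos: [0.5463, 0.1024, 0.0709]
tcp_rot: [3.141, -0.0, 2.236]
force: [2.7, -1.0, 3.2]
width: 0.0251
grasp_force: 24.7
time: 16.83
tool_pos: [0.5433, 0.1062, 0.0709]
tcp_rot: [-3.142, -0.0, 2.235]
force: [0.6, 2.1, 4.9]
width: 0.0248
grasp_force: 24.9
[0.5432559  0.10620452 0.07087126] turn 0.00027732280724054685 dx,dy -0.0905170832226967 -0.02875749473810562 -0.5909551812952868
sel xy 0.015212534340069042 0.047871820347410846
```

```bash

python3 -m crank '[[0.2,0.01,0,0,0],[0.2,0.015,0,0,0],[0.2,0.015,0,0,0]]'
python3 k.py
python3 -m crank '[[0.3,0,0,0,0],[0.4,0,0,0,0],[0.5,0,0,0,0],[0.55,0,0,0,0],[0.55,0,0,0,0]]'
python3 -m crank '[[0.55,0,0,-0.2,0],[0.55,0,0,-0.4,0],[0.55,0,0,-0.7,0],[0.55,0,0,-1,0],[0.55,0,0,-1,0]]'
python3 -m crank '[[0.55,-0.2,0,-0.1,0],[0.55,-0.5,0,-0.3,0],[0.55,-0.5,0,-0.3,0],[0.55,-0.5,0,-0.3,0]]'
python3 - <<'E'
from h import *
c=cam("wrist");save(c,'g5.png');P=cloud(c);hsv=cv2.cvtColor(c["img"],cv2.COLOR_RGB2HSV);H,S,V=[hsv[...,i].astype(int) for i in range(3)]
m=((H<6)|(H>174))&(S>150)&(abs(P[...,2]-.102)<.006)
v,u=np.nonzero(m);q=plane(c,np.c_[u,v],.102)[:,:2]
(x,y),r=cv2.minEnclosingCircle((q*1000).astype(np.float32));print(x,y,r)
a=np.radians(37.95);e=np.array([x,y])-[560.7,59.1];print("sel",e@[np.cos(a),np.sin(a)],e@[-np.sin(a),np.cos(a)])
print(bot.sense()["time"])
E
```

```text
time: 17.08
tool_pos: [0.5427, 0.107, 0.0709]
tcp_rot: [3.141, 0.0, 2.235]
force: [1.4, -1.0, 4.7]
width: 0.0255
grasp_force: 24.9
[0.54265677 0.10700384 0.07087542] turn 0.0002436249918887196 dx,dy -0.09152189195981042 -0.028758965519845452 -0.588703838235953
sel xy 0.015231642105546808 0.04887057271925054
time: 17.5
tool_pos: [0.5422, 0.1072, 0.0705]
tcp_rot: [-3.141, -0.001, 2.235]
force: [1.2, -0.8, 0.3]
width: 0.0469
grasp_force: 0.0
time: 17.92
tool_pos: [0.5442, 0.1074, 0.1757]
tcp_rot: [3.136, 0.004, 2.235]
force: [0.7, -0.3, 0.3]
width: 0.0467
grasp_force: 0.0
time: 18.25
tool_pos: [0.5739, 0.067, 0.201]
tcp_rot: [3.141, 0.001, 2.233]
force: [-0.5, -0.2, -0.7]
width: 0.0468
grasp_force: 0.0
543.1011352539062 104.72209930419922 12.673876762390137
sel 14.17884070470089 46.79803907798098
18.3
```

View pics/g5.png

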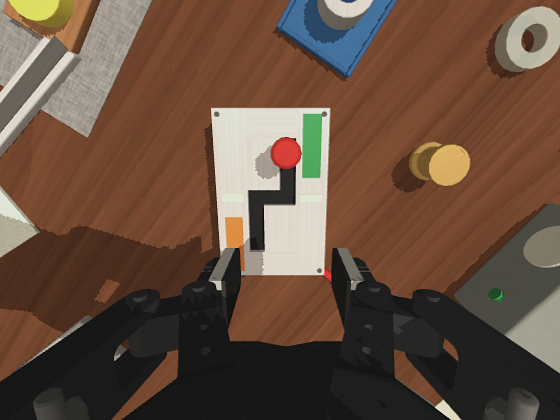

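The knob is at (286,152), near the far end of the green leg, but the force never showed the end stop. I'll regrip and press until it does.

```bash

python3 -m crank '[[0.55,0.25,0,0.15,0],[0.55,0.48,0,0.3,0],[0.55,0.48,0,0.3,0],[0.55,0.48,0,0.3,0]]' >/dev/null
python3 -m crank '[[0.55,0,0,0.3,0],[0.55,0,0,0.6,0],[0.55,0,0,0.85,0],[0.55,0,0,1,0],[0.55,0,0,1,0]]'
python3 k.py
python3 -m crank '[[0.4,0,0,0,0],[0.2,0,0,0,0],[0.2,0,0,0,0],[0.2,0,0,0,0],[0.2,0,0,0,0]]' 30
python3 -m crank '[[0.2,0.01,0,0,0],[0.2,0.02,0,0,0],[0.2,0.02,0,0,0],[0.2,0.02,0,0,0]]'
python3 k.py
python3 -m crank '[[0.2,0.01,0,0,0],[0.2,0.015,0,0,0],[0.2,0.015,0,0,0],[0.2,0.015,0,0,0]]'
python3 k.py
```

```text
time: 19.05
tool_pos: [0.5428, 0.1053, 0.0681]
tcp_rot: [-3.138, -0.003, 2.235]
force: [-0.2, -0.5, -0.7]
width: 0.0472
grasp_force: 0.0
[0.54278963 0.10526498 0.06808128] turn 0.00025738397679716407 dx,dy -0.09006809029912966 -0.027799952436837607 -0.5919886338931352
sel xy 0.014267065356826262 0.047417695816149186
time: 19.47
tool_pos: [0.5443, 0.1056, 0.0718]
tcp_rot: [3.14, 0.001, 2.235]
force: [0.1, -1.2, 2.7]
width: 0.0251
grasp_force: 30.4
time: 19.8
tool_pos: [0.5434, 0.107, 0.0717]
tcp_rot: [3.14, 0.002, 2.235]
force: [1.9, -4.1, 6.7]
width: 0.0247
grasp_force: 30.7
[0.54336014 0.10699612 0.07173267] turn 0.0003256226836222472 dx,dy -0.0910673014321101 -0.029355118144680496 -0.5885349805191469
sel xy 0.015781544437623755 0.048431935301633235
time: 20.13
tool_pos: [0.5432, 0.1077, 0.0718]
tcp_rot: [3.139, 0.003, 2.235]
force: [5.7, -7.9, 4.2]
width: 0.0246
grasp_force: 30.5
[0.54320977 0.10765931 0.07179619] turn 0.0003273637528956325 dx,dy -0.09168181199902332 -0.029646648571595484 -0.5863290297043334
sel xy 0.0160708133860029 0.0490473632981885
```

The push now meets 10 N, so the knob is on the stop. Releasing and backing away.

```bash

python3 -m crank '[[0.3,0,0,0,0],[0.4,0,0,0,0],[0.5,0,0,0,0],[0.55,0,0,0,0],[0.55,0,0,0,0]]'
python3 -m crank '[[0.55,0,0,-0.2,0],[0.55,0,0,-0.4,0],[0.55,0,0,-0.7,0],[0.55,0,0,-1,0],[0.55,0,0,-1,0]]'
python3 -m crank '[[0.55,-0.2,0,-0.1,0],[0.55,-0.5,0,-0.3,0],[0.55,-0.5,0,-0.3,0],[0.55,-0.5,0,-0.3,0],[0.55,-0.5,0,-0.3,0]]'
python3 - <<'E'
from h import *
c=cam("wrist");P=cloud(c);hsv=cv2.cvtColor(c["img"],cv2.COLOR_RGB2HSV);H,S,V=[hsv[...,i].astype(int) for i in range(3)]
m=((H<6)|(H>174))&(S>150)&(abs(P[...,2]-.102)<.006)
v,u=np.nonzero(m);q=plane(c,np.c_[u,v],.102)[:,:2]
(x,y),r=cv2.minEnclosingCircle((q*1000).astype(np.float32))
a=np.radians(37.95);e=np.array([x,y])-[560.7,59.1];print("sel",e@[np.cos(a),np.sin(a)],e@[-np.sin(a),np.cos(a)])
c=cam("scene");cv2.imwrite('pics/g6.png',cv2.resize(c["img"][110:320,100:460,::-1],None,fx=2.2,fy=2.2))
E
```

```text
time: 20.55
tool_pos: [0.5413, 0.1086, 0.0708]
tcp_rot: [-3.141, -0.0, 2.235]
force: [0.3, 0.6, -0.7]
width: 0.0468
grasp_force: 0.0
time: 20.97
tool_pos: [0.5433, 0.1087, 0.1757]
tcp_rot: [3.135, 0.004, 2.235]
force: [1.0, -0.7, 0.9]
width: 0.0468
grasp_force: 0.0
time: 21.38
tool_pos: [0.5717, 0.0692, 0.2001]
tcp_rot: [-3.141, -0.001, 2.235]
force: [0.5, 0.2, -0.5]
width: 0.0468
grasp_force: 0.0
sel 14.64097533969069 47.42147586232339
```

View pics/g6.png

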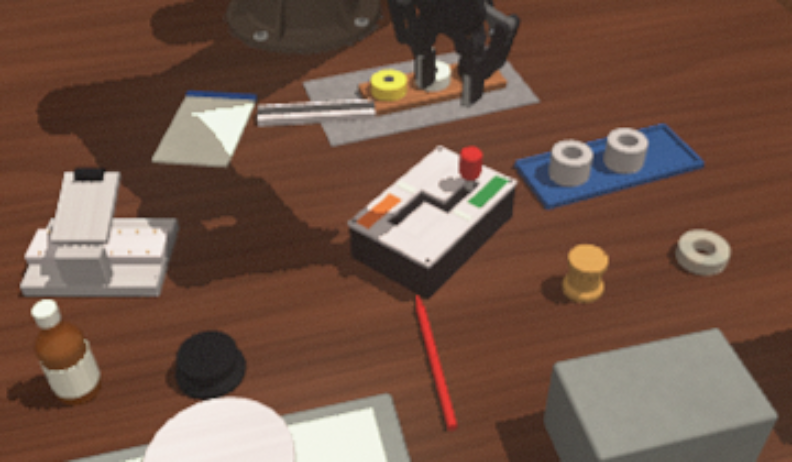

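The knob is at the green end (471,163), both cores stand in the tray at (571,162) and (626,150), and nothing else appears moved.

```bash
python3 -c "
from plant import bot
print(bot.finish_job())"
```

```text
the job is handed in; nothing more can be done
None
```

The job is handed in at about 21 s of the 64 s allowed: the core stands upright in the tray beside the spare, and the knob rested at centre off for about 3 s and is now on the stop at the far end of the green side.

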